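Clear the jar and push the toaster lever down until it latches

ROBOT

A 6-joint arm with a two-finger parallel gripper is mounted at the origin on the work surface. World frame = base frame: x ahead of the robot, y to its left, z up, the work surface at z = 0. Lengths are in mm, angles in degrees, forces in N, time in s.
With the tool pointing down it reaches from about 350 to 1000 mm from the base axis. Payload 7.1 kg.
Tool frame: the origin (TCP) lies at the very end of the fingers, on their centre line; the grasp point (between the pads) lies 19 mm behind it; z points along the fingers, y is the line along which they close (so a half turn about z gives the same grasp; the last joint's range is limited). The gripper opens to 85 mm and grips with 20 to 120 N. Pads are 22 mm wide; open, the fingers measure 114 mm over their backs; the gripper's body (76 mm by 85 mm) begins 54 mm behind the grasp point. The pads swing forward as they close: fully open they stand 13 mm farther back than shut.
Start: joints at [64.63, 24.242, 93.386, -0, 62.372, -1.089], TCP at [256.985, 569.705, 231.319] pointing down, gripper open.
Joint ranges: [-172.04, 172.04], [-51.8, 120.97], [4.93, 147.93], [-75.15, 255.16], [6.16, 154.13], [-145.62, 145.62]. Speed limits (degrees/s): [136.94, 136.94, 172.46, 180, 180, 180].

INTERFACE

Orientations are given as a 3x3 rotation matrix whose columns are the frame's x, y, z axes.
In Python, from workcell import ctrl, optics gives the robot as it stands. The module is installed in compiled form; this text tells all that it offers.
- The arm moves only by the shell command python3 -m jog 'ROWS' [FORCE]. ROWS is JSON, a list of rows, each a list of 7 numbers: the shift along the tool's x, y, z in m, then the turn, a rotation vector about the tool's x, y, z in degrees, then the opening, from -1 (shut) to 1 (fully open). In form: [[tx, ty, tz, rx, ry, rz, hand], ...]. A call has 1 to 5 rows; each row is the pose to reach, as a shift and turn from the pose commanded when the call began, along the tool's axes at that moment; what a row does not reach only later rows make up. A row lasts 1/12 s, in which the tool goes at most 41.7 mm and 7.16 degrees, less where a joint would pass 70% of its speed; a pose out of reach is approached as far as the arm can. A call with a gripper value outside its range is refused whole. The fingers move at their own pace and stop on an object; FORCE is the grip in N (left out, the last holds). Time passes only in rows, so rows that repeat a pose let the fingers close. It gives the time, the measured TCP pose, the force, the opening and the grip force at its end, in the units of the state.
- ctrl.get_obs(): the state, without advancing time (a new reading comes with each control period).
- optics.grab_frame(name): name is "scene" or "side" or "wrist"; returns a dict with "img" (384x512x3 uint8, blue, green, red), "intrinsics" (3x3 intrinsics, pixels), "rvec" (rotation vector, rad) and "tvec" (3), from world to camera coordinates, as OpenCV has them. Camera axes: x right, y down, z forward; pixel columns grow to the right and rows downward; lengths in mm; the calibration is good to about 2 mm. A picture is of the moment at which its call begins. There is no depth.
- ctrl.sign_off(): hands the job in; it is judged then, once.
Trained networks look in the newest picture that a camera, given by its name, has taken for a name from the list of things; names that differ only in an ending like _2 or _b are one class to them, and where a whole thing is asked for, a point or a joint stands for the part that bears it (a point fixed in the world has none). Each returns a list of dicts, best first, with "confidence" (0 to 1); they miss things now and then, are a little off and sometimes report something else, mostly with a low value. They report only what shows in the picture. A call takes as long as a camera call. They do not tell look-alikes from the thing itself.
- optics.find_in(camera, label): "centre" ([row, column] in pixels, amid what is visible of it).
- optics.trace(camera, label): "pixels" (384x512 bool, what is visible of it) and "centre" ([row, column] in pixels, amid what is visible of it).
The state is a dict: "t": time; "joint_positions": joint angles; "qd": joint speeds; "joint_efforts": joint torques, N m; "tcp_pos": TCP position; "eef_rot": TCP orientation; "force": force on the tool from outside, world axes, zero at the start; "moment": the same for the moment, N m; "width": finger opening in mm; "gripper_force": force on a finger pad.
Only numpy, scipy, OpenCV 4.12 (cv2) and the standard library are available. Lean on these libraries where they do the work, as an engineer would, in place of code of your own. Each camera call takes 0.05 s, during which the arm holds its last target. There are 200 camera calls.

TASK

Start the toast: first slide the storage jar that stands in front of the toaster's lever out of the way, upright on the worktop and with its middle at least 20 cm from the lever, then push the lever all the way down until it clicks and stays down by itself. Do not shove or tip the toaster, do not lean hard on the lever once it has reached its stop, and leave the mug, the tin and the bowl where they are.

Things in the scene. Friction and masses are not known exactly. Their poses are not given: they have to be found in the camera images.
- toaster: two-slice toaster, steel with white ends, 260 long (x) x 165 wide (y) x 180 mm high, about 3 kg, loose on rubber feet. Origin: on the worktop under the middle of its lever end, an upright face that looks along its own -x, towards the robot within 0.45 rad; the body runs from x = 0 to +260 mm; z up. Two bread slices stick out of the top (220 mm high) and sink with the lever.
- lever (a joint): lever travel in m, straight down: 0 up (start), 0.060 at the lower stop. A spring resists: 4 to 8 N at first, a peak of 10 to 18 N (the strength differs between toasters) a third of the way down, nothing at about 0.054; beyond that a latch snaps it to the stop and holds it there. Let go earlier, it springs back up.
- lever_top (a point): middle of the top of the lever's black knob (28 along toaster x, 46 along y, 14 mm thick), moves with it: 16 mm out from the end face, 135 mm above the worktop when up, 75 mm when down. The knob reaches 30 mm out from the face; an upright gripper is too wide to go down beside the toaster: tilt it 25 to 40 degrees, its body leaning away from the toaster.
- jar: clip-top glass jar, round, 110 mm diameter, 116 mm high, 0.5 to 0.95 kg, too wide to grasp, standing loose in front of the lever, its side 10 to 35 mm from the knob. Origin: centre of its underside; z up. Push it low (about 50 to 70 mm up) so that it slides and does not tip.
- mug: white mug, 82 mm diameter, 95 mm high, handle on its own +y side, upright; origin: centre of the underside. Leave alone.
- tin: tin can with a green label, 74 mm diameter, 110 mm high, upright; origin: centre of the underside. Leave alone.
- bowl: blue bowl, 130 mm diameter, 55 mm high; origin: centre of the underside. Leave alone.
Not all that is in view belongs to the job. What is shaped like the jar but blue or purple is not meant.

How it is judged:
By the outcome, as a careful person would: the job done as asked, in the order asked, and still so for the second after the job is handed in, with the robot touching nothing.
It also fails if it takes over 59 s, if anything falls off the work surface, if the arm or the gripper's body presses on something with over 40 N, if the wrist force passes 120 N, or if a joint passes its speed limit or range.

## Working session

There is one attempt and no reset: what is moved stays moved. The work goes in short steps, Python scripts to look and compute and a shell command to move; the robot and the scene stay as the last step left them, time stands still between calls to the robot, and variables do not carry over. Pictures are saved under pics/ and viewed, at most 13 in all, crops included, and the job is handed in when it is done.

```bash
mkdir -p pics; cat > h.py <<'E'
import numpy as np, cv2
from workcell import ctrl, optics
def grab(n):
    f=optics.grab_frame(n); f['R']=cv2.Rodrigues(np.array(f['rvec'],float))[0]; f['K']=np.array(f['intrinsics'],float); f['t']=np.array(f['tvec'],float).ravel(); return f
def ray(f,rc):
    d=f['R'].T@np.linalg.solve(f['K'],[rc[1],rc[0],1.]); return -f['R'].T@f['t'], d/np.linalg.norm(d)
def onz(f,rc,z):
    o,d=ray(f,rc); return o+d*(z-o[2])/d[2]
def tri(rs):
    A=0;b=0
    for o,d in rs:
        P=np.eye(3)-np.outer(d,d); A=A+P; b=b+P@o
    return np.linalg.solve(A,b)
def proj(f,p):
    q=f['K']@(f['R']@np.asarray(p,float)+f['t']); return q[:2]/q[2]
E
python3 - <<'E'
from h import *
np.set_printoptions(precision=1,suppress=True)
F={}
for n in("scene","side"):
    f=F[n]=grab(n); cv2.imwrite(f'pics/{n}0.png',f['img'])
    print(n,'cam at',-f['R'].T@f['t'])
    for l in("toaster","lever","lever_top","jar","mug","tin","bowl"):
        print(l,[(np.round(x['centre']),round(x['confidence'],2)) for x in optics.find_in(n,l)])
        for x in optics.trace(n,l)[:2]:
            r,c=np.nonzero(x['pixels']); print('   tr',round(x['confidence'],2),'rows',r.min(),r.max(),'cols',c.min(),c.max(), 'ray z=50',onz(f,x['centre'],50))
print(ctrl.get_obs())
E
```

```text
scene cam at [1257.   -98.6  837.3]
toaster [(array([247., 331.]), 0.94), (array([188., 273.]), 0.31)]
   tr 0.56 rows 181 322 cols 271 397 ray z=50 [723.9 188.3  50. ]
lever [(array([224., 329.]), 0.76)]
   tr 0.73 rows 190 250 cols 287 366 ray z=50 [627.  235.2  50. ]
lever_top [(array([217., 342.]), 0.88)]
   tr 0.78 rows 190 250 cols 303 366 ray z=50 [633.  233.8  50. ]
jar [(array([187., 277.]), 0.95), (array([151., 272.]), 0.74), (array([162., 226.]), 0.74), (array([164., 374.]), 0.39)]
   tr 0.95 rows 129 172 cols 255 294 ray z=50 [347.  110.9  50. ]
   tr 0.59 rows 167 218 cols 259 299 ray z=50 [501.9  83.5  50. ]
mug [(array([218., 416.]), 0.77)]
   tr 0.79 rows 194 241 cols 392 435 ray z=50 [666.7 420.2  50. ]
tin [(array([193.,  87.]), 0.59)]
   tr 0.79 rows 168 212 cols 72 108 ray z=50 [ 437.9 -422.2   50. ]
bowl [(array([165., 373.]), 0.72)]
   tr 0.66 rows 146 180 cols 353 397 ray z=50 [453.9 397.   50. ]
side cam at [ 178.8 -839.2  991.8]
toaster [(array([160., 302.]), 0.64)]
   tr 0.62 rows 120 203 cols 260 345 ray z=50 [785.2 208.4  50. ]
lever [(array([140., 302.]),
[... 547 characters left out ...]
[665.6 411.7  50. ]
tin [(array([345., 294.]), 0.67), (array([137., 250.]), 0.29)]
   tr 0.92 rows 321 371 cols 277 309 ray z=50 [ 434.5 -413.9   50. ]
bowl [(array([154., 192.]), 0.6)]
   tr 0.97 rows 142 168 cols 177 212 ray z=50 [433.4 412.3  50. ]
{'t': 1.5, 'joint_positions': array([64.6, 24.2, 93.4,  0. , 62.4, -1.1]), 'qd': array([ 0. ,  0.1, -0. , -0. , -0.1, -0. ]), 'joint_efforts': array([ -0. , -55.7, -28.2,  -0. ,   0. ,   0. ]), 'tcp_pos': array([257. , 569.7, 231.3]), 'eef_rot': array([[-0.9,  0.4, -0. ],
       [ 0.4,  0.9,  0. ],
       [ 0. ,  0. , -1. ]]), 'force': array([0.9, 0.6, 0.3]), 'moment': array([ 0.1,  0. , -0. ]), 'gripper_force': 0.0, 'width': 85.59019623430366}
```

```bash
python3 - <<'E'
import cv2,numpy as np
a=cv2.imread('pics/scene0.png');b=cv2.imread('pics/side0.png')
cv2.imwrite('pics/both0.png',cv2.resize(np.vstack([a,b]),(400*1,600)))
E
```

```text
(no output)
```

View pics/scene0.png

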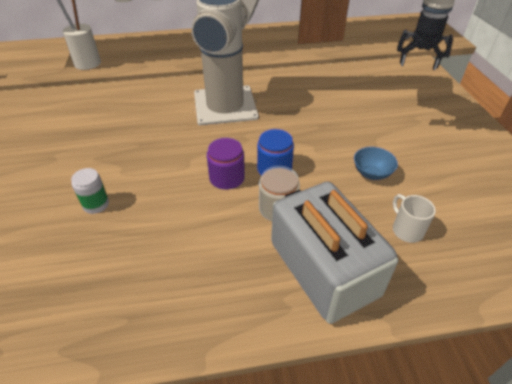

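View pics/side0.png

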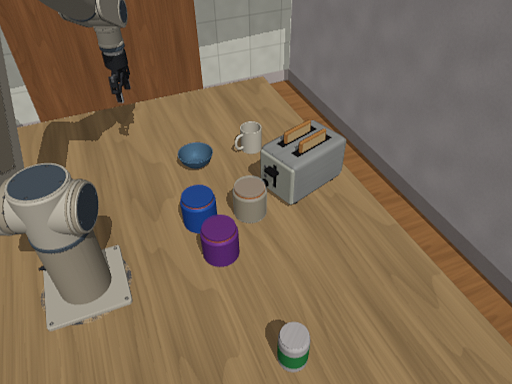

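The target jar (beige) stands at scene px (279,192) and side px (250,198). It is in front of the toaster's lever end, with the knob at side px about (271,175). The blue and purple look-alike jars are just robot-side and to the right of it. Next I fit the poses.

```bash
cat > fit.py <<'E'
from h import *
from scipy.optimize import minimize
np.set_printoptions(precision=1,suppress=True)
def hullmask(f,P):
    m=np.zeros((384,512),np.uint8); h=cv2.convexHull(np.float32([proj(f,p) for p in P]))
    cv2.fillPoly(m,[np.int32(np.round(h*16))],1,shift=4); return m>0
def cyl(x,y,r,h): return [(x+r*np.cos(a),y+r*np.sin(a),z) for a in np.linspace(0,6.283,24) for z in(0,h)]
def toaster(x,y,w,b=0):
    c,s=np.cos(w),np.sin(w)
    return [(x+c*u-s*v,y+s*u+c*v,z) for u in(0,260) for v in(-82.5,82.5) for z in(0,180)]
def iou(a,b): return (a&b).sum()/max(1,(a|b).sum())
E
python3 - <<'E'
from fit import *
F={};T={}
for n in("scene","side"):
    F[n]=grab(n)
    for l in("toaster","jar","mug","tin","bowl"): T[n,l]=optics.trace(n,l)
# toaster
ms={n:T[n,"toaster"][0]['pixels'].astype(bool) if T[n,"toaster"] else None for n in F}
def cost(p): return -sum(iou(hullmask(F[n],toaster(*p)),ms[n]) for n in F if ms[n] is not None)
best=min((minimize(cost,[640,170,w],method='Nelder-Mead',options=dict(initial_simplex=[[640,170,w],[670,170,w],[640,200,w],[640,170,w+.2]])) for w in(-.3,0,.3)),key=lambda r:r.fun)
print('toaster',best.x,best.fun)
x,y,w=best.x
tp=lambda u,v,z:(x+np.cos(w)*u-np.sin(w)*v,y+np.sin(w)*u+np.cos(w)*v,z)
print('lever',tp(-16,0,135))
dims=dict(jar=(55,116),mug=(41,95),tin=(37,110),bowl=(65,55))
for l,(r,h) in dims.items():
    for n in F:
        for d in T[n,l]:
            m=d['pixels'].astype(bool);g=onz(F[n],d['centre'],h/2)[:2]
            c=lambda p:-iou(hullmask(F[n],cyl(*p,r,h)),m)
            b=minimize(c,g,method='Nelder-Mead',options=dict(initial_simplex=[g,g+[25,0],g+[0,25]]))
            print(l,n,round(d['confidence'],2),b.x,round(-b.fun,2),'bgr',F[n]['img'][m].mean(0))
s=F["side"]['img'].copy();t=F["scene"]['img'].copy()
for n,im in(("side",s),("scene",t)):
    for p in toaster(*best.x)+[tp(-16,0,135),tp(-30,-23,121),tp(-30,23,121)]: cv2.circle(im,tuple(int(v) for v in np.round(proj(F[n],p))),1,(0,0,255),-1)
a=cv2.resize(s[105:255,170:360],(570,450),interpolation=cv2.INTER_CUBIC)
b=cv2.resize(t[120:330,200:450],(500,420),interpolation=cv2.INTER_CUBIC)
cv2.imwrite('pics/c1.png',a);cv2.imwrite('pics/c2.png',b)
E
```

```text
toaster [637.1 108.9   0.4] -1.713719902701281
lever (np.float64(622.5248058280783), np.float64(102.17138651966647), 135)
jar scene 0.77 [382.6 -37. ] 0.9 bgr [112.1  53.7 100.6]
jar scene 0.57 [527.6  90.2] 0.64 bgr [126.8 142.3 160.6]
jar scene 0.4 [642.4 203.4] 0.41 bgr [ 83.7 128.2 172.2]
jar side 0.73 [529.   91.8] 0.93 bgr [100.4 116.2 127.4]
jar side 0.65 [384.5 -34.3] 0.89 bgr [100.7  41.3  86.7]
mug scene 0.79 [666.5 418. ] 0.91 bgr [144.5 160.4 171. ]
mug side 0.96 [665.6 422.3] 0.84 bgr [129.4 142.2 147.7]
tin scene 0.65 [ 430.  -419.5] 0.93 bgr [118.5 133.  125.4]
tin side 0.77 [ 433.9 -417.9] 0.92 bgr [118.6 130.8 120.6]
bowl scene 0.56 [405.9 425.3] 0.71 bgr [127.  104.   78.4]
bowl side 0.86 [447.7 442.6] 0.7 bgr [107.5  87.5  61.5]
```

View pics/c1.png

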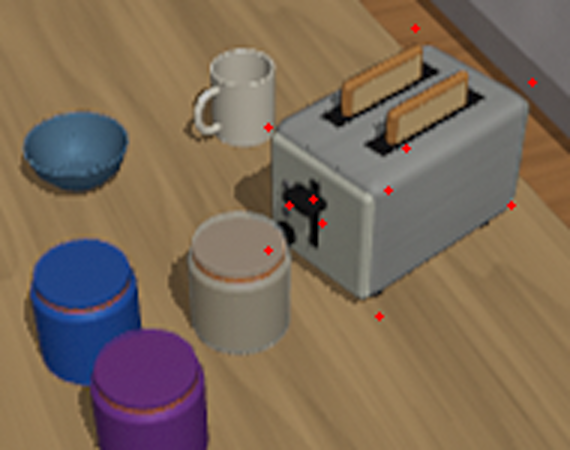

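View pics/c2.png

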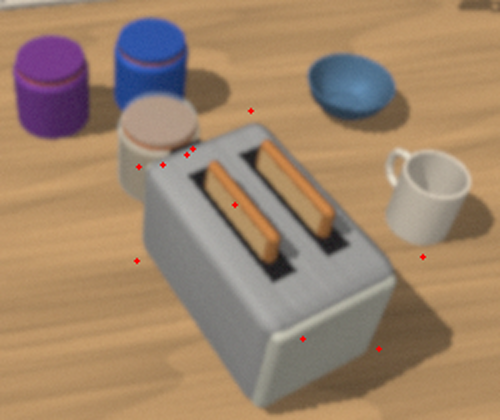

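```bash
cat > tf.py <<'E'
from fit import *
from scipy.optimize import least_squares
def fitT(F,C):
    def res(p):
        x,y,w=p;c,s=np.cos(w),np.sin(w);o=[]
        for n,u,v,z,px in C: o+=list(proj(F[n],(x+c*u-s*v,y+s*u+c*v,z))-px)
        return np.array(o)
    r=least_squares(res,[637,140,.4],loss='soft_l1'); return r.x,res(r.x)
E
python3 - <<'E'
from tf import *
F={n:grab(n) for n in("scene","side")}
S=lambda a,b:(170+a/3,105+b/3); Q=lambda a,b:(200+a/2,120+b/2)
C=[("side",0,82,180,S(272,130)),("side",0,-82,180,S(375,195)),("side",0,-82,0,S(362,299)),("side",260,-82,180,S(528,98)),("side",260,82,180,S(427,43)),
("scene",0,82,180,Q(263,123)),("scene",0,-82,180,Q(145,167)),("scene",260,-82,180,Q(272,337)),("scene",260,82,180,Q(394,280)),("scene",260,-82,0,Q(258,405)),("scene",0,-82,0,Q(145,246))]
p,r=fitT(F,C);print(p,r.reshape(-1,2))
x,y,w=p;c,s=np.cos(w),np.sin(w)
print('lever',x-16*c,y-16*s,'corners',[(x-s*v,y+c*v) for v in(82,-82)])
print('lever tri from side knob px (c1 317,195)',onz(F['side'],S(305,193)[::-1],135))
for n in F:
  hsv=cv2.cvtColor(F[n]['img'],cv2.COLOR_BGR2HSV)
  m=((hsv[...,0]>112)&(hsv[...,0]<128)&(hsv[...,1]>170))
  k,l,st,ce=cv2.connectedComponentsWithStats(m.astype(np.uint8)); i=1+st[1:,4].argmax(); m=l==i
  g=onz(F[n],ce[i][::-1],58)[:2]
  b=minimize(lambda p:-iou(hullmask(F[n],cyl(*p,55,116)),m),g,method='Nelder-Mead',options=dict(initial_simplex=[g,g+[25,0],g+[0,25]]))
  print('blue',n,b.x,b.fun)
o=ctrl.get_obs();print(np.array(o['eef_rot']).round(4),o['t'])
# target tool: y axis along world x, pointing down; waypoint
T=np.array([529,215,240.]);R=np.array(o['eef_rot']);print('shift tool mm',R.T@(T-o['tcp_pos']))
E
```

```text
[631.1 119.6   0.3] [[-2.4 -4.5]
 [-2.3 -1.9]
 [-0.4  5.5]
 [ 4.1 -1.6]
 [ 2.5 -3.6]
 [-0.  -6.2]
 [-1.4 -6.3]
 [ 0.6  0.5]
 [ 8.4 -3.4]
 [-4.6  9.8]
 [-3.5  1.7]]
lever 615.7645514876032 115.05280639087347 corners [(np.float64(607.6200120882701), np.float64(198.20126685751535)), (np.float64(654.5697722754763), np.float64(41.06527474124742))]
lever tri from side knob px (c1 317,195) [616.8 111.1 135. ]Traceback (most recent call last):
  File "<stdin>", line 13, in <module>
ValueError: attempt to get argmax of an empty sequence
```

```bash
python3 - <<'E'
from tf import *
F={n:grab(n) for n in("scene","side")}
S=lambda a,b:(170+a/3,105+b/3); Q=lambda a,b:(200+a/2,120+b/2)
C=[("side",0,1,1,S(272,130)),("side",0,-1,1,S(375,195)),("side",0,-1,0,S(362,299)),("side",260,-1,1,S(528,98)),("side",260,1,1,S(427,43)),
("scene",0,1,1,Q(263,123)),("scene",0,-1,1,Q(145,167)),("scene",260,-1,1,Q(272,337)),("scene",260,1,1,Q(394,280)),("scene",260,-1,0,Q(258,405)),("scene",0,-1,0,Q(145,246))]
def res(p):
    x,y,w,zt,zb,L,W=p;c,s=np.cos(w),np.sin(w);o=[]
    for n,u,v,z,px in C:
        u=130+(u>0 or -1)*L/2;v=v*W/2;z=zt if z else zb
        o+=list(proj(F[n],(x+c*u-s*v,y+s*u+c*v,z))-px)
    return np.array(o)
r=least_squares(res,[637,140,.4,175,5,255,160],loss='soft_l1');print(r.x.round(3),res(r.x).reshape(-1,2))
x,y,w=r.x[:3];c,s=np.cos(w),np.sin(w)
print('lever',x-16*c,y-16*s,'corners',[(x-s*v,y+c*v) for v in(82,-82)])
for n in F:
  hsv=cv2.cvtColor(F[n]['img'],cv2.COLOR_BGR2HSV); q=(270,150) if n=='scene' else (198,200)
  print(n,hsv[q[1],q[0]])
  m=(abs(hsv[...,0].astype(int)-int(hsv[q[1],q[0],0]))<7)&(hsv[...,1]>150)
  k,l,st,ce=cv2.connectedComponentsWithStats(m.astype(np.uint8)); i=1+st[1:,4].argmax(); m=l==i
  g=onz(F[n],ce[i][::-1],58)[:2]
  b=minimize(lambda p:-iou(hullmask(F[n],cyl(*p,55,116)),m),g,method='Nelder-Mead',options=dict(initial_simplex=[g,g+[25,0],g+[0,25]]))
  print('blue',b.x,b.fun)
o=ctrl.get_obs();R=np.array(o['eef_rot']);print(R.round(4),o['t'])
T=np.array([529,215,240.]);print('shift tool mm',R.T@(T-o['tcp_pos']))
E
```

```text
[630.7 117.9   0.3 165.1  18.9 243.8 153.9] [[ 0.3 -0.6]
 [-1.3  0.1]
 [ 1.  -0.3]
 [ 0.1  1.9]
 [ 0.5  1.3]
 [-1.7  0.6]
 [ 1.6  0.1]
 [ 0.7 -0.3]
 [ 2.1 -2.7]
 [-2.2  1.2]
 [-0.4 -0.8]]
lever 615.424406556834 113.08454889440392 corners [(np.float64(605.7671816203263), np.float64(196.07092130894975)), (np.float64(655.5704197524071), np.float64(39.81588148123973))]
scene [119 106 128]
blue [254.  135.3] -0.0019035532994923859
side [110 188 133]
blue [365.4 114.9] -0.6932367149758454
[[-0.9  0.4 -0. ]
 [ 0.4  0.9  0. ]
 [ 0.   0.  -1. ]] 2.3
shift tool mm [-393.8 -211.5   -8.7]
```

```bash
cat > to.py <<'E'
import sys,numpy as np
from workcell import ctrl
from scipy.spatial.transform import Rotation as Ro
np.set_printoptions(precision=4,suppress=True)
# args: x y z  yaw(deg of tool y axis)  tilt(deg: tool z leans toward direction phi) phi
a=[float(v) for v in sys.argv[1:]]; o=ctrl.get_obs(); R=np.array(o['eef_rot'])
ps=np.radians(a[3]); ydir=np.array([np.cos(ps),np.sin(ps),0])
z=np.array([0,0,-1.])
if len(a)>4:
    t,ph=np.radians(a[4]),np.radians(a[5]); z=np.array([np.sin(t)*np.cos(ph),np.sin(t)*np.sin(ph),-np.cos(t)])
y=ydir-z*(ydir@z); y/=np.linalg.norm(y); D=np.c_[np.cross(y,z),y,z]
print('t',round(o['t'],2),'tcp',np.array(o['tcp_pos']),'F',np.array(o['force']).round(1),'w',round(o['width'],1))
print('joints',np.array(o['joint_positions']).round(1)); print('tool y',R[:,1],'z',R[:,2])
print('SHIFT m',R.T@(np.array(a[:3])-o['tcp_pos'])/1000,'TURN',np.degrees(Ro.from_matrix(R.T@D).as_rotvec()))
E
J='python3 -m jog'
$J '[[-0.2,-0.105,0,0,0,35,0.4],[-0.2,-0.105,0,0,0,35,0.4],[-0.2,-0.105,0,0,0,35,0.4],[-0.2,-0.105,0,0,0,35,0.4],[-0.2,-0.105,0,0,0,35,0.4]]' 20
python3 to.py 527 200 240 0
```

```text
t: 2.72
tcp_pos: [386.1, 404.1, 231.5]
eef_rot: [[-0.506, 0.863, 0.0], [0.863, 0.506, 0.0], [0.0, 0.0, -1.0]]
force: [1.2, -0.8, -0.7]
width: 59.9
gripper_force: 0.0
t 2.72 tcp [386.082  404.0944 231.4611] F [ 1.2 -0.8 -0.7] w 59.9
joints [ 45.1  18.7 101.9  -0.   59.4  14.7]
tool y [0.8625 0.506  0.0004] z [ 0.0003  0.0002 -1.    ]
SHIFT m [-0.2473  0.0183 -0.0085] TURN [ 0.0194 -0.0076 30.4007]
```

```bash
J='python3 -m jog'
$J '[[-0.247,0.018,0,0,0,30.4,0.4],[-0.247,0.018,0,0,0,30.4,0.4],[-0.247,0.018,0,0,0,30.4,0.4],[-0.247,0.018,0,0,0,30.4,0.4],[-0.247,0.018,0,0,0,30.4,0.4]]' >/dev/null
python3 to.py 527 200 57 0
```

```text
t 3.13 tcp [505.3743 232.8441 231.5727] F [0.8 1.9 0.3] w 59.7
joints [ 23.5  18.5 102.2   0.   59.3  23.6]
tool y [ 1.     -0.0009  0.0004] z [ 0.0004  0.0002 -1.    ]
SHIFT m [-0.0329  0.0216  0.1746] TURN [ 0.025  -0.0124 -0.0532]
```

```bash
J='python3 -m jog'
$J '[[-0.033,0.022,0,0,0,0,0.4],[-0.033,0.022,0.04,0,0,0,0.4],[-0.033,0.022,0.075,0,0,0,0.4],[-0.033,0.022,0.11,0,0,0,0.4],[-0.033,0.022,0.11,0,0,0,0.4]]' >/dev/null
$J '[[0,0,0.025,0,0,0,0.4],[0,0,0.05,0,0,0,0.4],[0,0,0.064,0,0,0,0.4],[0,0,0.064,0,0,0,0.4]]' >/dev/null
python3 to.py 527 -50 57 0
python3 -c "
from h import *
f=grab('side');cv2.imwrite('pics/s2.png',cv2.resize(f['img'][90:290,150:370],(660,600)))"
```

```text
t 3.88 tcp [525.5364 201.6619  56.1935] F [-0.4  0.3 -0.4] w 59.9
joints [ 19.8  33.9 106.4   0.   39.9  19.4]
tool y [ 1.      0.006  -0.0032] z [-0.0032 -0.0012 -1.    ]
SHIFT m [-0.2517 -0.     -0.0005] TURN [-0.1859  0.0661  0.3423]
```

View pics/s2.png

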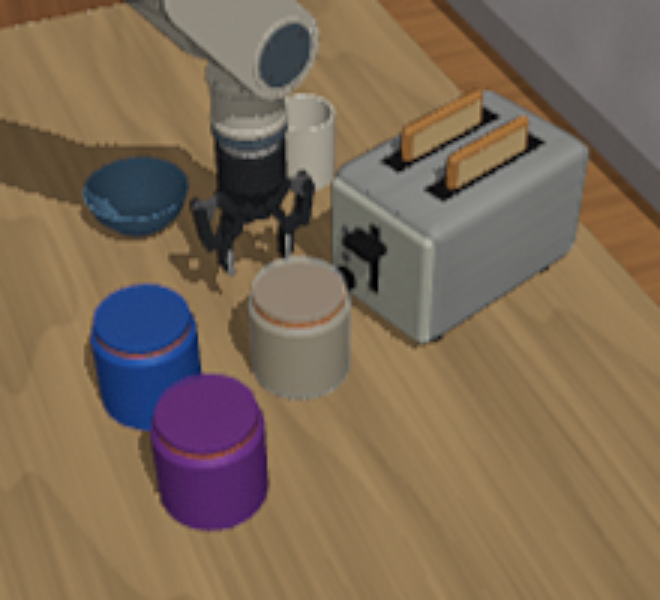

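The open gripper is at crop px (258,240), on the +y side of the jar and clear of the toaster. The beige jar is at crop px (300,325). I start the push.

```bash
J='python3 -m jog'
$J '[[-0.012,0.003,0,0,0,0,0.4],[-0.024,0.003,0,0,0,0,0.4],[-0.036,0.003,0,0,0,0,0.4],[-0.046,0.003,0,0,0,0,0.4],[-0.054,0.003,0,0,0,0,0.4]]' | grep -E 'tcp|force'
$J '[[-0.006,0,0,0,0,0,0.4],[-0.012,0,0,0,0,0,0.4],[-0.018,0,0,0,0,0,0.4],[-0.024,0,0,0,0,0,0.4],[-0.03,0,0,0,0,0,0.4]]' | grep -E 'tcp|force'
$J '[[-0.006,0,0,0,0,0,0.4],[-0.012,0,0,0,0,0,0.4],[-0.018,0,0,0,0,0,0.4],[-0.024,0,0,0,0,0,0.4],[-0.03,0,0,0,0,0,0.4]]' | grep -E 'tcp|force'
python3 to.py 527 -60 57 0
python3 -c "
from h import *
f=grab('side');cv2.imwrite('pics/s3.png',cv2.resize(f['img'][90:290,150:370],(660,600)))"
```

```text
tcp_pos: [531.1, 146.8, 58.6]
force: [3.0, 10.7, 7.7]
gripper_force: 0.0
tcp_pos: [533.7, 120.6, 60.1]
force: [0.0, 15.4, 13.3]
gripper_force: 2.6
tcp_pos: [533.3, 89.4, 59.9]
force: [0.4, 16.6, 13.8]
gripper_force: 2.6
t 5.18 tcp [533.3394  89.4384  59.9375] F [ 0.4 16.6 13.8] w 59.7
joints [  8.2  32.1 109.7   0.2  37.8   7.7]
tool y [1.     0.0047 0.007 ] z [ 0.007   0.0034 -1.    ]
SHIFT m [-0.1494 -0.0071  0.0024] TURN [ 0.4012 -0.1955  0.2678]
```

View pics/s3.png

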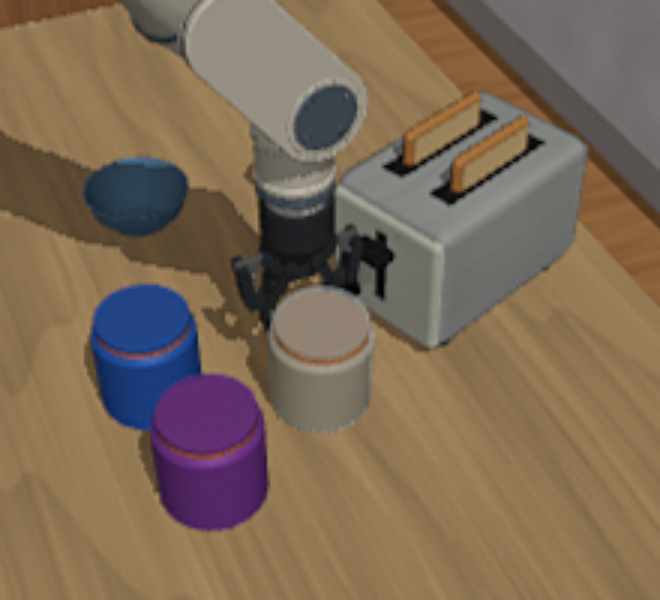

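```bash
python3 - <<'E'
from h import *
for n in('side','scene'):
    a=cv2.imread(f'pics/{n}0.png',0);g=grab(n);b=cv2.cvtColor(g['img'],cv2.COLOR_BGR2GRAY)
    # track features in toaster region
    m=np.zeros_like(a); 
    if n=='side': m[118:205,258:348]=255
    else: m[180:325,270:400]=255
    p=cv2.goodFeaturesToTrack(a,25,.03,5,mask=m); q,s,e=cv2.calcOpticalFlowPyrLK(a,b,p,None,winSize=(11,11))
    for i in range(len(p)):
        if s[i] and e[i]<8: print(n,p[i,0],(q-p)[i,0].round(1),round(float(e[i,0]),1))
    if n=='side': cv2.imwrite('pics/s4.png',cv2.resize(np.hstack([cv2.imread('pics/side0.png')[120:240,225:350],g['img'][120:240,225:350]]),(800,384),interpolation=cv2.INTER_CUBIC))
E
```

```text
side [311. 126.] [-0.6  0.5] 7.2
side [330. 137.] [0.1 0.2] 6.0
side [292. 153.] [-13.7  -7.7] 6.4
side [275. 187.] [2.2 2.1] 7.8
side [297. 156.] [-13.9  -7.8] 5.8
side [300. 151.] [1.9 1.1] 6.5
side [294. 203.] [2.7 1.5] 5.6
side [293. 170.] [3.2 1.6] 4.5
side [289. 204.] [2.8 1.6] 5.7
side [332. 179.] [ 0.  -0.4] 4.5
scene [296. 208.] [-3.2  1.3] 3.6
scene [321. 197.] [-28.8  11.8] 4.4
scene [302. 205.] [-3.1  1.3] 2.7
scene [328. 195.] [-4.1  0. ] 3.2
scene [373. 242.] [-1.7 -1.6] 3.3
scene [346. 255.] [-0.3 -0.3] 3.5
scene [336. 260.] [ 0.  -0.2] 3.5
scene [364. 246.] [-1.4 -1.6] 3.6
scene [366. 234.] [-1.7 -1.4] 3.1
scene [346. 250.] [-0.5 -0.4] 4.4
scene [339. 246.] [-0.3  0.1] 2.6
scene [326. 202.] [-28.9  11.7] 3.6
scene [373. 237.] [-2. -2.] 4.0
scene [358. 234.] [-1.7 -1. ] 5.1
scene [331. 247.] [-0.3  0.4] 4.4
scene [301. 213.] [-3.1  1.2] 3.4
scene [337. 288.] [1.9 0.1] 3.0
scene [359. 239.] [-1.5 -1.2] 5.5
scene [367. 227.] [-2.  -0.9] 3.5
scene [361. 227.] [-1.6 -1.1] 3.0
```

View pics/s4.png

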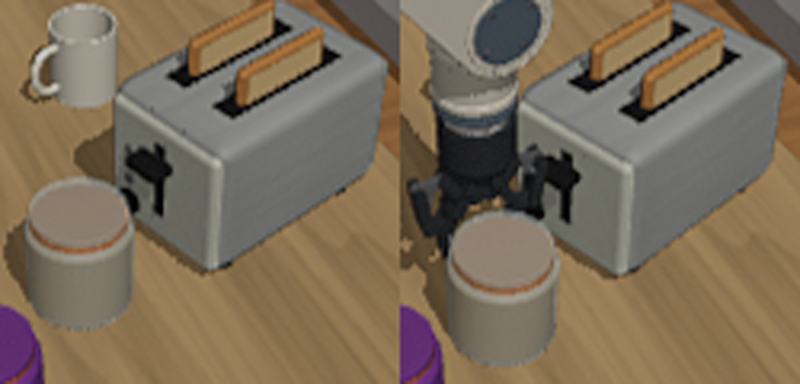

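The knuckle has touched the toaster's lever area, and the toaster has turned slightly, by a few mm. I'll lift off gently, narrow the fingers and push on from farther away.

```bash
J='python3 -m jog'
$J '[[0,0,-0.006,0,0,0,0.4],[0,0,-0.012,0,0,0,0.4],[0,0,-0.018,0,0,0,0.4]]' | grep -E 'tcp|force:'
$J '[[0.003,-0.004,-0.01,0,0,0,0.3],[0.006,-0.008,-0.02,0,0,0,0.1],[0.012,-0.012,-0.04,0,0,0,0],[0.012,-0.012,-0.06,0,0,0,-0.2],[0.012,-0.012,-0.07,0,0,0,-0.2]]' | grep -E 'tcp|force:'
cat > meas.py <<'E'
from fit import *
from scipy.optimize import least_squares
F={n:grab(n) for n in("side","scene")}
# toaster motion: track features from the first pictures, fit planar motion about old pose
old=(630.7,117.9,.308)
pts=[]
for n in F:
    a=cv2.imread(f'pics/{n}0.png',0);b=cv2.cvtColor(F[n]['img'],cv2.COLOR_BGR2GRAY)
    h=np.float32([(u*.93+9,v*.92,165) for u in(0,260) for v in(-82,82)])
    c,s=np.cos(old[2]),np.sin(old[2])
    W=lambda u,v,z,o=old:(o[0]+np.cos(o[2])*u-np.sin(o[2])*v,o[1]+np.sin(o[2])*u+np.cos(o[2])*v,z)
    m=np.zeros_like(a);cv2.fillConvexPoly(m,cv2.convexHull(np.float32([proj(F[n],W(*q)) for q in h])).astype(np.int32),255)
    p=cv2.goodFeaturesToTrack(a,40,.02,4,mask=m);q,st,e=cv2.calcOpticalFlowPyrLK(a,b,p,None,winSize=(11,11))
    for i in range(len(p)):
        d=np.linalg.norm((q-p)[i,0])
        if st[i] and e[i]<8 and d<9:
            P=onz(F[n],p[i,0][::-1],168);dx,dy=P[0]-old[0],P[1]-old[1]
            pts.append((n,c*dx+s*dy,-s*dx+c*dy,q[i,0],p[i,0]))
def res(o):
    return np.concatenate([proj(F[n],W(u,v,168,o))-q for n,u,v,q,_ in pts])
r=least_squares(res,old,x_scale=[1,1,.01],loss='soft_l1');o=r.x
print('toaster',o.round(3),'n',len(pts),'med res',np.median(abs(res(o))).round(2))
print('lever_top',W(-16,0,135,o),'knob end',W(-30,0,135,o))
for n in F:
    for d in optics.trace(n,'jar'):
        m=d['pixels'].astype(bool);g=onz(F[n],d['centre'],58)[:2];bgr=F[n]['img'][m].mean(0)
        b=minimize(lambda p:-iou(hullmask(F[n],cyl(*p,55,116)),m),g,method='Nelder-Mead',options=dict(initial_simplex=[g,g+[25,0],g+[0,25]]))
        if bgr[2]>bgr[0]: print('jar',n,b.x,round(-b.fun,2),'d lever',np.hypot(*(b.x-np.array(W(-16,0,0,o))[:2])))
E
python3 meas.py;python3 to.py 525 100 57 0
```

```text
tcp_pos: [530.3, 87.5, 75.9]
force: [1.1, 1.6, -2.1]
gripper_force: 1.3
tcp_pos: [518.3, 100.0, 147.9]
force: [0.9, -0.7, 0.7]
gripper_force: 0.0
toaster [632.9 107.2   0.4] n 38 med res 0.27
lever_top (np.float64(617.919805413951), np.float64(101.49231151193852), 135) knob end (np.float64(604.8294879982124), np.float64(96.52808045816928), 135)
jar side [522.6  41. ] 0.88 d lever 112.92049919462174
t 6.2 tcp [517.8821  99.5648 145.3292] F [0.3 0.6 0.3] w 34.3
joints [  9.6  23.1 109.2  -0.   47.6   9.3]
tool y [1.     0.0054 0.0001] z [ 0.0001 -0.0001 -1.    ]
SHIFT m [0.0004 0.0071 0.0883] TURN [0.0079 0.006  0.3093]
```

```bash
J='python3 -m jog'
$J '[[0.01,0.004,0,0,0,0,-0.2],[0.016,0.004,0.02,0,0,0,-0.2],[0.016,0.004,0.045,0,0,0,-0.2],[0.016,0.004,0.07,0,0,0,-0.2],[0.016,0.004,0.088,0,0,0,-0.2]]' | grep -E 'tcp|force:'
$J '[[-0.006,0,0,0,0,0,-0.2],[-0.012,0,0,0,0,0,-0.2],[-0.018,0,0,0,0,0,-0.2],[-0.024,0,0,0,0,0,-0.2],[-0.03,0,0,0,0,0,-0.2]]' | grep -E 'tcp|force:'
python3 meas.py;python3 to.py 525 -60 57 0
```

```text
tcp_pos: [520.9, 116.1, 54.4]
force: [0.5, 0.1, -0.5]
gripper_force: 0.0
tcp_pos: [524.5, 86.1, 59.0]
force: [1.3, 5.8, 0.6]
gripper_force: 2.7
toaster [632.9 107.4   0.4] n 40 med res 0.26
lever_top (np.float64(617.8837504301551), np.float64(101.72643990893934), 135) knob end (np.float64(604.7879360354219), np.float64(96.77672826696497), 135)
jar side [525.2  29.7] 0.92 d lever 117.37350605611091
jar scene [519.5  21. ] 0.88 d lever 127.30599827245852
t 7.23 tcp [523.2286  85.7817  58.3509] F [ 1.3  3.3 -1.6] w 34.0
joints [  8.   31.7 110.8   0.   37.3   7.7]
tool y [1.     0.0048 0.0021] z [ 0.0021  0.0005 -1.    ]
SHIFT m [-0.1458  0.0011  0.0013] TURN [ 0.1204 -0.0298  0.2752]
```

```bash
J='python3 -m jog'
$J '[[-0.007,0,0,0,0,0,-0.2],[-0.014,0,0,0,0,0,-0.2],[-0.021,0,0,0,0,0,-0.2],[-0.028,0,0,0,0,0,-0.2],[-0.035,0,0,0,0,0,-0.2]]' | grep -E 'tcp|force:'
$J '[[-0.007,0,0,0,0,0,-0.2],[-0.014,0,0,0,0,0,-0.2],[-0.021,0,0,0,0,0,-0.2],[-0.028,0,0,0,0,0,-0.2],[-0.035,0,0,0,0,0,-0.2]]' | grep -E 'tcp|force:'
$J '[[-0.007,0,0,0,0,0,-0.2],[-0.014,0,0,0,0,0,-0.2],[-0.021,0,0,0,0,0,-0.2],[-0.028,0,0,0,0,0,-0.2],[-0.035,0,0,0,0,0,-0.2]]' | grep -E 'tcp|force:'
python3 meas.py;python3 to.py 525 -60 57 0
```

```text
tcp_pos: [523.5, 51.5, 58.4]
force: [0.9, 8.2, 3.0]
gripper_force: 2.1
tcp_pos: [523.3, 16.5, 58.3]
force: [0.5, 9.7, 4.1]
gripper_force: 2.0
tcp_pos: [523.3, -18.5, 58.2]
force: [0.3, 9.6, 4.6]
gripper_force: 1.9
toaster [632.9 107.2   0.4] n 44 med res 0.26
lever_top (np.float64(617.9103954542372), np.float64(101.56748542864092), 135) knob end (np.float64(604.8179020208329), np.float64(96.60899617320575), 135)
jar side [522.1 -77.5] 0.91 d lever 203.073868853951
jar scene [523.1 -83.2] 0.92 d lever 207.65638316828105
t 8.68 tcp [522.9124 -18.9861  57.6693] F [0.5 4.7 1.1] w 34.4
joints [ -3.4  31.4 111.6   0.   36.9  -3.7]
tool y [1.     0.0053 0.0003] z [ 0.0003  0.0001 -1.    ]
SHIFT m [-0.041   0.0019  0.0007] TURN [ 0.0147 -0.0072  0.3061]
```

```bash
J='python3 -m jog'
$J '[[-0.007,0,0,0,0,0,-0.2],[-0.014,0,0,0,0,0,-0.2],[-0.021,0,0,0,0,0,-0.2],[-0.028,0,0,0,0,0,-0.2],[-0.035,0,0,0,0,0,-0.2]]' | grep -E 'tcp|force:'
$J '[[0.01,0,0,0,0,0,-0.2],[0.03,0,0,0,0,0,-0.2],[0.03,0,-0.03,0,0,0,-1],[0.03,0,-0.07,0,0,0,-1],[0.03,0,-0.1,0,0,0,-1]]' | grep -E 'tcp|force:'
$J '[[0,0,-0.04,0,0,0,-1],[0,0,-0.08,0,0,0,-1],[0,0,-0.12,0,0,0,-1],[0,0,-0.12,0,0,0,-1]]' | grep -E 'tcp|force:|width'
python3 meas.py;python3 to.py 560 90 240 110 32 20
python3 -c "
from h import *
f=grab('side');cv2.imwrite('pics/s5.png',np.hstack([cv2.resize(f['img'][120:330,200:350],(428,600),interpolation=cv2.INTER_CUBIC)]))"
```

```text
tcp_pos: [523.5, -53.2, 58.0]
force: [0.6, 11.6, 7.6]
gripper_force: 1.5
tcp_pos: [522.4, -23.5, 158.7]
force: [1.9, 0.6, 1.4]
gripper_force: 0.0
tcp_pos: [526.6, -24.1, 285.1]
force: [2.0, 0.3, 0.2]
width: -0.1
gripper_force: 0.0
toaster [632.8 107.1   0.4] n 35 med res 0.28
lever_top (np.float64(617.8585190549129), np.float64(101.38703637547516), 135) knob end (np.float64(604.7736074406723), np.float64(96.40857395746782), 135)
jar side [ 523.2 -110.5] 0.89 d lever 232.04264337735222
jar scene [ 521.1 -116.1] 0.91 d lever 238.07099591228345
jar scene [817.8 166.5] 0.28 d lever 210.27243747076977
t 10.05 tcp [521.8181 -23.9065 276.0654] F [ 0.5  0.2 -1.4] w -0.1
joints [ -3.9  12.6 103.8  -0.   63.8  -4.2]
tool y [ 1.      0.0058 -0.0023] z [-0.0023 -0.0002 -1.    ]
SHIFT m [0.1137 0.0389 0.036 ] TURN [ -30.6107  -21.6151 -106.392 ]
```

View pics/s5.png

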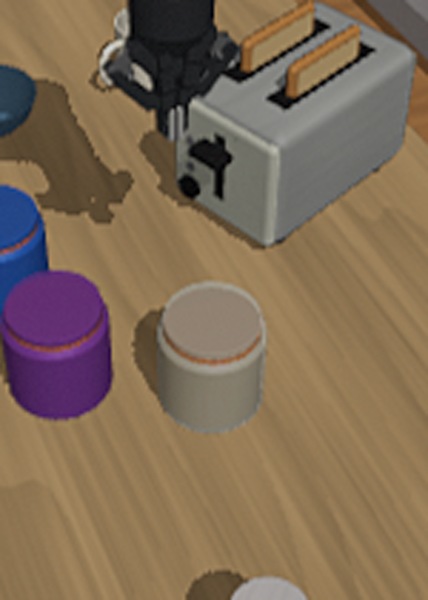

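Jar stands upright at about (522,-112), 233 mm from the lever. The lever knob is at crop px (212,152) and free. Next I tilt the gripper and approach.

```bash
python3 -c "
from h import *
f=grab('side');s=600/210
for z in(135,128):print(z,onz(f,(120+150/s,200+212/s),z))"
python3 to.py 560 80 290 -69.1 35 20.9
```

```text
135 [617.63434082  93.50718422 135.        ]
128 [621.220085  101.1278097 128.       ]
t 10.15 tcp [521.6876 -24.0193 275.405 ] F [-0.6 -0.4  0. ] w -0.3
joints [ -3.9  12.7 103.8  -0.   63.8  -4.3]
tool y [ 1.      0.0056 -0.0037] z [-0.0037  0.0001 -1.    ]
SHIFT m [ 0.1038  0.0388 -0.0147] TURN [-21.3545  30.6834  67.0907]
```

```bash
J='python3 -m jog'
$J '[[0.04,0.0,-0.02,-21.35,30.7,67.1,-1],[0.07,0.01,-0.02,-21.35,30.7,67.1,-1],[0.104,0.02,-0.02,-21.35,30.7,67.1,-1],[0.104,0.02,-0.02,-21.35,30.7,67.1,-1],[0.104,0.02,-0.02,-21.35,30.7,67.1,-1]]' | grep -E 'tcp|force:'
python3 to.py 560 80 270 -69.1 35 20.9
```

```text
tcp_pos: [542.1, 81.5, 295.7]
force: [-0.6, -0.1, 0.1]
gripper_force: 0.0
t 10.57 tcp [542.1315  81.4527 295.7212] F [-0.6 -0.1  0.1] w 0.0
joints [  1.5   7.8 109.   13.9  50.5  25.2]
tool y [ 0.8427 -0.5301  0.0943] z [ 0.2269  0.1908 -0.955 ]
SHIFT m [0.0003 0.0134 0.0283] TURN [-11.3348  16.1931  35.6358]
```

```bash
J='python3 -m jog'
$J '[[0,0.013,0.028,-11.3,16.2,35.6,-1],[0,0.013,0.028,-11.3,16.2,35.6,-1],[0,0.013,0.028,-11.3,16.2,35.6,-1],[0,0.013,0.028,-11.3,16.2,35.6,-1],[0,0.013,0.028,-11.3,16.2,35.6,-1]]' | grep -E 'tcp|force:'
$J '[[0,0,0,0,0,5,-1]]' >/dev/null
python3 to.py 605 97 175 -69.1 35 20.9
```

```text
tcp_pos: [558.7, 77.8, 269.8]
force: [0.0, 0.7, 1.1]
gripper_force: 0.0
t 11.07 tcp [556.3782  78.2294 268.2657] F [-0.7 -0.6 -1.3] w 0.2
joints [  0.2   6.4 120.1  29.3  25.8  46.4]
tool y [ 0.3568 -0.9338 -0.0272] z [ 0.4975  0.2146 -0.8405]
SHIFT m [-0.0066  0.0024  0.1066] TURN [-1.301   2.2296 -0.8583]
```

```bash
J='python3 -m jog'
$J '[[0,0,0.025,-1.3,2.2,-0.9,-1],[-0.005,0.002,0.05,-1.3,2.2,-0.9,-1],[-0.007,0.002,0.08,-1.3,2.2,-0.9,-1],[-0.007,0.002,0.107,-1.3,2.2,-0.9,-1],[-0.007,0.002,0.107,-1.3,2.2,-0.9,-1]]' | grep -E 'tcp|force:'
python3 meas.py
python3 to.py 618.5 101.8 150 -69.1 35 20.9
python3 -c "
from h import *
f=grab('side');g=grab('scene');cv2.imwrite('pics/s6.png',np.hstack([cv2.resize(f['img'][110:210,225:325],(400,400),interpolation=cv2.INTER_CUBIC),cv2.resize(g['img'][150:250,240:340],(400,400),interpolation=cv2.INTER_CUBIC)]))"
```

```text
tcp_pos: [607.0, 97.9, 171.9]
force: [-0.6, 0.1, -0.9]
gripper_force: 0.0
toaster [632.9 107.    0.4] n 37 med res 0.27
lever_top (np.float64(617.9079341748543), np.float64(101.30895563421919), 135) knob end (np.float64(604.821648973656), np.float64(96.3341049195845), 135)
jar side [ 521.2 -114. ] 0.91 d lever 236.00106371976986
jar scene [ 518.5 -116.2] 0.92 d lever 239.20316922176394
t 11.68 tcp [607.9775  97.3229 178.3993] F [0.7 0.4 0.8] w 0.3
joints [  3.   19.7 119.6  56.4  12.2  19. ]
tool y [ 0.3626 -0.9319  0.0046] z [ 0.5382  0.2054 -0.8174]
SHIFT m [-0.007  -0.0005  0.0298] TURN [ 0.0061 -0.1759  0.4474]
```

View pics/s6.png

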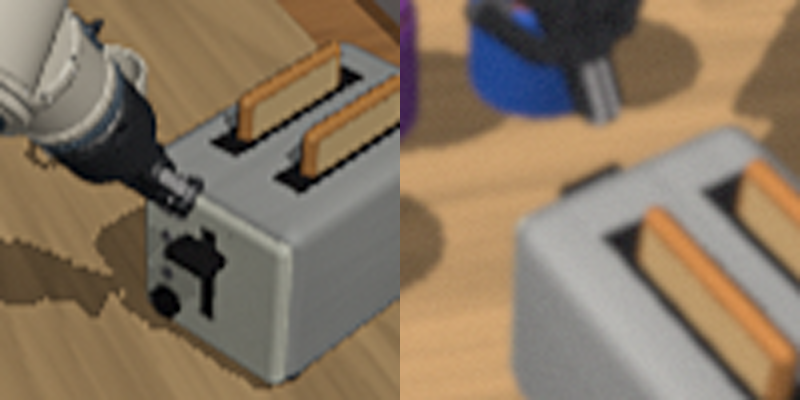

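```bash
J='python3 -m jog'
python3 to.py 600 95 190 -55 35 35
```

```text
t 11.78 tcp [608.4666  97.2561 179.5312] F [0.2 0.  0.7] w 0.0
joints [  3.   19.6 119.6  56.5  12.2  18.9]
tool y [ 0.3624 -0.932   0.0052] z [ 0.54    0.2054 -0.8162]
SHIFT m [-0.0011 -0.0009 -0.0136] TURN [  8.1597  -0.2559 -11.0727]
```

```bash
J='python3 -m jog'
$J '[[0,0,-0.014,8.2,-0.3,-11.1,-1],[0,0,-0.014,8.2,-0.3,-11.1,-1],[0,0,-0.014,8.2,-0.3,-11.1,-1],[0,0,-0.014,8.2,-0.3,-11.1,-1]]' | grep -E 'tcp|force:'
python3 to.py 618 102 155 -55 35 35
```

```text
tcp_pos: [601.7, 93.3, 190.9]
force: [0.7, 0.5, 0.4]
gripper_force: 0.0
t 12.12 tcp [601.6538  93.3466 190.9473] F [0.7 0.5 0.4] w -0.1
joints [ -2.1  19.1 117.7  56.7  24.3   4.2]
tool y [ 0.5699 -0.8217 -0.0002] z [ 0.4709  0.3268 -0.8195]
SHIFT m [-0.0056  0.0022  0.04  ] TURN [ 0.1387  0.0304 -0.2168]
```

```bash
J='python3 -m jog'
$J '[[-0.002,0.001,0.015,0,0,0,-1],[-0.004,0.002,0.03,0,0,0,-1],[-0.0056,0.0022,0.04,0,0,0,-1],[-0.0056,0.0022,0.04,0,0,0,-1]]' | grep -E 'tcp|force:'
python3 to.py 618 102 140 -55 35 35
python3 -c "
from h import *
f=grab('side');g=grab('scene');cv2.imwrite('pics/s7.png',np.hstack([cv2.resize(f['img'][130:200,240:310],(400,400),interpolation=cv2.INTER_CUBIC),cv2.resize(g['img'][150:220,250:320],(400,400),interpolation=cv2.INTER_CUBIC)]))"
```

```text
tcp_pos: [616.2, 103.9, 152.0]
force: [-0.6, 0.2, -0.0]
gripper_force: 0.0
t 12.45 tcp [616.2081 103.8635 151.9967] F [-0.6  0.2 -0. ] w 0.3
joints [ -0.8  24.3 116.8  64.9  21.7  -3.8]
tool y [ 0.5722 -0.8201 -0.0029] z [ 0.466   0.328  -0.8218]
SHIFT m [-0.0065  0.0026  0.0101] TURN [-0.0791  0.2636 -0.1751]
```

View pics/s7.png

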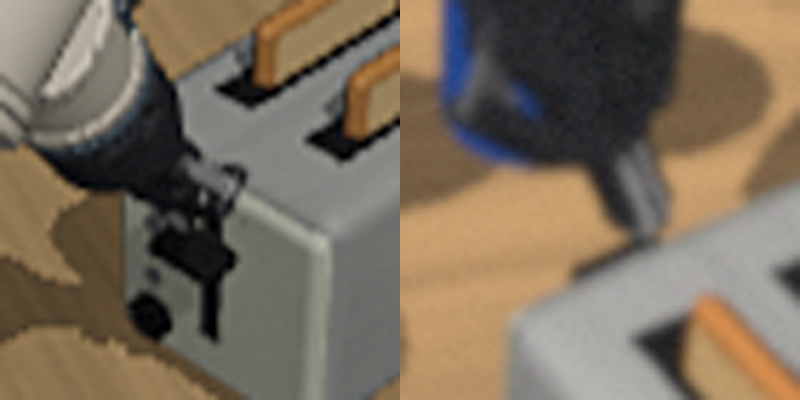

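```bash
python3 - <<'E'
from h import *
f=grab('side');g=grab('scene');k=70/400
S=lambda a,b:(130+b*k,240+a*k);Q=lambda a,b:(150+b*k,250+(a-400)*k)
print('knob outer-mid scene z135',onz(g,Q(614,260),135)); 
for a in(575,660): print('  end',onz(g,Q(a,275 if a<600 else 237),135))
print('knob centre side z135',onz(f,S(192,245),135))
t=ctrl.get_obs()['tcp_pos']
for n,F,a in(('side',f,S),('scene',g,Q)):
    c,r=proj(F,t); print(n,'tcp proj in crop',((c-(240 if n=='side' else 250))/k+(400 if n=='scene' else 0),(r-(130 if n=='side' else 150))/k))
    c,r=proj(F,(617.9,101.4,135)); print('   lever est',((c-(240 if n=='side' else 250))/k+(400 if n=='scene' else 0),(r-(130 if n=='side' else 150))/k))
E
```

```text
knob outer-mid scene z135 [614.28877629  91.02455654 135.        ]
  end [620.1366562   72.73838497 135.        ]
  end [604.19763687 113.65581442 135.        ]
knob centre side z135 [615.12819398  92.5822056  135.        ]
side tcp proj in crop (np.float64(187.25791571243138), np.float64(205.677659425088))
   lever est (np.float64(189.97596449158047), np.float64(234.41505955024599))
scene tcp proj in crop (np.float64(647.0283511536338), np.float64(229.49910680309895))
   lever est (np.float64(639.6395969611958), np.float64(263.174261380448))
```

```bash
J='python3 -m jog'
python3 to.py 618 97 148 -55 35 35 | tail -1
$J '[[-0.007,0.005,0,0,0,0,-1],[-0.007,0.005,0,0,0,0,-1]]' | grep -E 'tcp|force:'
python3 to.py 618 97 142 -55 35 35
```

```text
SHIFT m [-0.0059  0.0059  0.0035] TURN [-0.052   0.1049 -0.0306]
tcp_pos: [615.0, 95.3, 150.0]
force: [-0.1, -0.9, -0.5]
gripper_force: 0.0
t 12.82 tcp [614.9665  95.3206 149.997 ] F [-0.1 -0.9 -0.5] w -0.1
joints [ -1.9  24.5 117.1  66.2  22.1  -6.1]
tool y [ 0.5733 -0.8193 -0.0008] z [ 0.4682  0.3285 -0.8203]
SHIFT m [-0.0017  0.0004  0.0085] TURN [-0.0291  0.1142 -0.042 ]
```

```bash
J='python3 -m jog'
$J '[[-0.002,0.0005,0.0085,0,0,0,-1],[-0.002,0.0005,0.0085,0,0,0,-1]]' | grep -E 'tcp|force:'
$J '[[-0.0023,0,0.0033,0,0,0,-1],[-0.0046,0,0.0066,0,0,0,-1],[-0.0069,0,0.0098,0,0,0,-1],[-0.0086,0,0.0123,0,0,0,-1]]' | grep -E 'tcp|force:'
python3 to.py 618 97 82 -55 35 35; python3 meas.py
```

```text
tcp_pos: [618.2, 97.3, 141.5]
force: [-0.1, 1.2, 0.3]
gripper_force: 0.0
tcp_pos: [618.7, 97.5, 127.9]
force: [-5.4, -2.5, 12.4]
gripper_force: 6.5
t 13.32 tcp [618.7144  97.5149 127.9214] F [-5.4 -2.5 12.4] w -0.1
joints [ -1.6  27.2 117.1  73.   21.  -13.2]
tool y [ 0.574  -0.8188 -0.0008] z [ 0.4694  0.3299 -0.819 ]
SHIFT m [-0.0271  0.      0.0371] TURN [-0.0539 -0.0115  0.001 ]
toaster [632.8 106.3   0.4] n 25 med res 0.19
lever_top (np.float64(617.810624218944), np.float64(100.53638631602577), 135) knob end (np.float64(604.7384963517395), np.float64(95.52445325347826), 135)
jar side [ 520.6 -113.1] 0.91 d lever 234.6588661671376
jar scene [ 521.8 -116.4] 0.92 d lever 237.21768492209367
```

```bash
J='python3 -m jog'
$J '[[-0.0035,0,0.0035,0,0,0,-1],[-0.0067,0,0.007,0,0,0,-1],[-0.0096,0,0.0112,0,0,0,-1],[-0.0125,0,0.0153,0,0,0,-1],[-0.0154,0,0.0194,0,0,0,-1]]' | grep -E 'tcp|force:'
python3 to.py 617 97 82 -55 35 35
```

```text
tcp_pos: [618.6, 97.3, 104.4]
force: [-2.2, 1.6, 12.4]
gripper_force: 6.4
t 13.93 tcp [618.5826  97.3155 104.3589] F [-2.2  1.6 12.4] w 0.1
joints [ -1.7  29.9 117.5  81.4  20.4 -22.2]
tool y [ 0.5746 -0.8184 -0.0006] z [ 0.4711  0.3314 -0.8175]
SHIFT m [-0.0141 -0.0006  0.0174] TURN [-0.0709 -0.1679  0.0396]
```

```bash
J='python3 -m jog'
$J '[[-0.0032,0,0.0039,0,0,0,-1],[-0.0061,0,0.0079,0,0,0,-1],[-0.009,0,0.0119,0,0,0,-1]]' | grep -E 'tcp|force:'
$J '[[-0.0012,0,0.0016,0,0,0,-1],[-0.0023,0,0.0033,0,0,0,-1]]' | grep -E 'tcp|force:'
python3 to.py 617 97 82 -55 35 35
```

```text
tcp_pos: [618.3, 97.1, 89.0]
force: [1.5, 2.0, 4.9]
gripper_force: 2.0
tcp_pos: [616.4, 96.2, 83.0]
force: [-0.4, 0.3, -0.1]
gripper_force: 0.0
t 14.35 tcp [616.4314  96.2186  83.0215] F [-0.4  0.3 -0.1] w 0.2
joints [ -1.8  32.2 117.8  87.7  20.1 -29.1]
tool y [ 0.5742 -0.8187 -0.001 ] z [ 0.4678  0.3291 -0.8203]
SHIFT m [ 0.0002 -0.0003  0.0014] TURN [-0.0728  0.1158  0.0005]
```

```bash
J='python3 -m jog'
$J '[[0,0,-0.015,0,0,0,-1],[0,0,-0.04,0,0,0,-1],[0,0,-0.08,0,0,0,-1],[0,0,-0.12,0,0,0,-1],[0,0,-0.15,0,0,0,-1]]' | grep -E 'tcp|force:'
$J '[[0,0,0,0,0,0,-1],[0,0,-0.03,0,0,0,-1],[0,0,-0.05,0,0,0,-1],[0,0,-0.05,0,0,0,-1],[0,0,-0.05,0,0,0,-1]]' | grep -E 'tcp|force:'
python3 meas.py
python3 -c "
from h import *
f=grab('side');g=grab('scene');cv2.imwrite('pics/s8.png',np.hstack([cv2.resize(f['img'][90:290,150:350],(400,400),interpolation=cv2.INTER_CUBIC),cv2.resize(g['img'][120:320,200:400],(400,400),interpolation=cv2.INTER_CUBIC)]))"
```

```text
tcp_pos: [544.5, 45.9, 207.0]
force: [1.0, -0.4, 0.2]
gripper_force: 0.0
tcp_pos: [523.2, 30.1, 247.3]
force: [0.1, 0.2, 0.2]
gripper_force: 0.0
toaster [632.  106.7   0.4] n 12 med res 0.28
lever_top (np.float64(617.0197260894909), np.float64(101.03339808943929), 135) knob end (np.float64(603.9387496281144), np.float64(96.04460516760815), 135)
jar side [ 520.3 -116.4] 0.92 d lever 237.94159013236398
jar side [668.8 180.9] 0.08 d lever 95.1321529436598
jar scene [ 525.  -115.1] 0.9 d lever 234.94886591126934
```

View pics/s8.png

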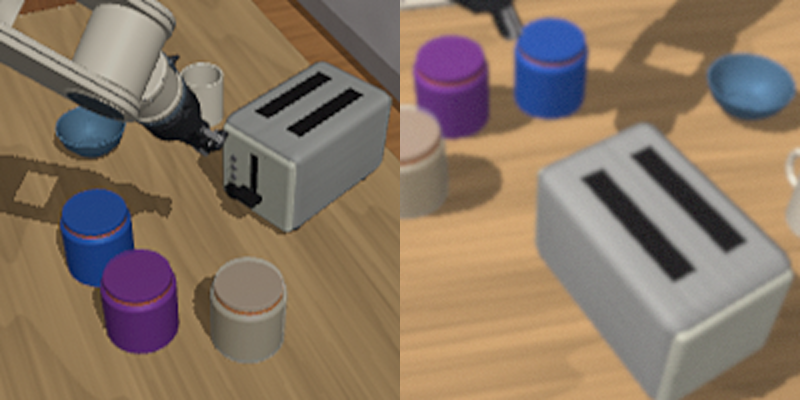

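The lever is down at crop px (243,196), the bread has sunk into the slots and the robot is clear. The jar stands upright at crop px (248,310).

```bash
python3 -c "
from workcell import ctrl;print(ctrl.sign_off())"
```

```text
the job is handed in; nothing more can be done
None
```

I handed the job in: the jar stands upright about 235 mm from the lever, and the lever is latched down with the bread sunk, but the gripper nudged the toaster while pushing the jar, moving its lever end about 11 mm and turning it about 3°, and I did not correct that.

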